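# Load the stage-top incubation chamber for the microscope

### The job

Load the incubation chamber for imaging the small culture dish, in this order: put the dish adapter (of the two equal-sized aluminium discs, the one whose bore fits the small dish) into the round seat of the chamber base, set the small dish in the adapter, lay the steel weight ring over the dish hollow side down as it lies, and cover it all with the windowed lid, letting go of each part fully seated before you go on to the next. Keep the dish upright, set the parts down rather than dropping them, and leave the other adapter, the large dish, the objective lens and the oil bottle where they stand.

Things in the scene. Friction and masses are not known exactly. Their poses are not given: they have to be found in the camera images.
- chamber_base: Chamber base, fixed: black plate 160 x 110 x 6 mm (long along its x), on it an aluminium ring 72 mm inside, 84 mm outside diameter, its top 12 mm above the bench. The round seat is the plate inside the ring; the lid goes on the plate outside it. A socket and a gas port, 14 mm high, 66 mm or more from the middle near the short ends. Origin: centre of underside, below the seat's middle; yaw within 0.5 rad of 0.
- seat (a point): Middle of the round seat in the chamber base, on the plate, 6 mm above the bench (not a separate object).
- dish_adapter: Dish adapter, the one to use: aluminium disc 64 mm in diameter, 14 mm high, round, lying with its pocket up. Pocket 44 mm in diameter, 6 mm deep (floor 8 mm above its underside), with a 28 mm hole through the floor. Seated, its underside is 6 mm above the bench and its upper 8 mm stand above the base's ring. Origin: centre of underside; z up. 0.1 kg.
- small_dish: Small culture dish, clear plastic with its lid on, to the touch a flat cylinder 38 mm in diameter, 14 mm high. In the adapter's pocket its underside is 14 mm above the bench (8 mm above the adapter's) and its upper 8 mm stand free. Origin: centre of underside; z up. 20 g.
- weight_ring: Steel weight ring 50 mm outside diameter, 12 mm high, 30 mm hole, lying right way up. Its lower 4 mm are hollowed to 44 mm diameter to cap the top of the small dish; there its underside is 24 mm above the bench (10 mm above the dish's). Origin: centre of underside; z up; round. 70 g.
- chamber_lid: Chamber lid: round black cap 100 mm in diameter, open below, skirt 92 mm inside and 34 mm deep, top face 38 mm above its lower edge. On top in the middle a round aluminium window frame, 58 mm in diameter, from 38 to 50 mm above the lower edge: pick it up by this. On the base, the lower edge is 6 mm above the bench. Origin: centre of the lower edge; z up. 0.2 kg.
- coverslip_adapter: The other adapter, not to be used or moved: aluminium disc of the same 64 mm diameter and 14 mm height, but with a pocket of only 26 mm diameter (and an 18 mm hole through it), too small for the dish. Origin: centre of the underside.
- large_dish: Large culture dish, not to be used or moved: closed, clear, 60 mm diameter, 16 mm high. Origin: centre of the underside.
- objective_lens: Microscope objective lens standing on its thread, tapering upwards, not to be moved: bare metal with dark rings on a brass thread, 33 mm diameter, 45 mm high. Origin: centre of the underside.
- oil_bottle: Small amber bottle of immersion oil with a black cap, not to be moved: 30 mm diameter, 50 mm high. Origin: centre of the underside.
There are look-alikes about, which are no part of the job. What is shaped like the small_dish but brown is not meant. Leave any green look-alike of the dish_adapter alone.

How it is judged:
On the way, in this order (a step that is already met when the one before it is completed fails the run):
1. the dish adapter sits in the seat of the chamber base, released (horizontal distance between dish_adapter and chamber_base below 0.007 m and z of dish_adapter in the frame of chamber_base between 0.0035 and 0.0085 m and angle between dish_adapter's own z axis and vertical below 0.08 rad and contact force between the fingers and dish_adapter below 0.05 N and linear speed of dish_adapter below 0.02 m/s), for 0.2 s.
2. the small dish sits in the adapter in the chamber, released (horizontal distance between dish_adapter and chamber_base below 0.007 m and z of dish_adapter in the frame of chamber_base between 0.0035 and 0.0085 m and angle between each of dish_adapter, small_dish's own z axis and vertical below 0.08 rad and horizontal distance between small_dish and dish_adapter below 0.006 m and z of small_dish in the frame of dish_adapter between 0.0055 and 0.0105 m and contact force between the fingers and small_dish below 0.05 N and linear speed of small_dish below 0.02 m/s), for 0.2 s.
3. the weight ring sits on the dish in the chamber, released (horizontal distance between dish_adapter and chamber_base below 0.007 m and z of dish_adapter in the frame of chamber_base between 0.0035 and 0.0085 m and angle between each of dish_adapter, small_dish, weight_ring's own z axis and vertical below 0.08 rad and horizontal distance between small_dish and dish_adapter below 0.006 m and z of small_dish in the frame of dish_adapter between 0.0055 and 0.0105 m and horizontal distance between weight_ring and small_dish below 0.006 m and z of weight_ring in the frame of small_dish between 0.0075 and 0.0125 m and contact force between the fingers and weight_ring below 0.05 N and linear speed of weight_ring below 0.02 m/s), for 0.2 s.
4. the lid stands on the chamber base over them all, released (horizontal distance between dish_adapter and chamber_base below 0.007 m and z of dish_adapter in the frame of chamber_base between 0.0035 and 0.0085 m and angle between each of dish_adapter, small_dish, weight_ring, chamber_lid's own z axis and vertical below 0.08 rad and horizontal distance between small_dish and dish_adapter below 0.006 m and z of small_dish in the frame of dish_adapter between 0.0055 and 0.0105 m and horizontal distance between weight_ring and small_dish below 0.006 m and z of weight_ring in the frame of small_dish between 0.0075 and 0.0125 m and horizontal distance between chamber_lid and chamber_base below 0.008 m and z of chamber_lid in the frame of chamber_base between 0.0035 and 0.0085 m and contact force between the fingers and chamber_lid below 0.05 N and linear speed of chamber_lid below 0.02 m/s), for 0.2 s.
At the end, for the whole second after the job is handed in: Adapter in the seat (within 7 mm of its middle), dish in its pocket (6 mm), ring on the dish (6 mm), lid on the plate of the base (8 mm); each at its seated height (6, 8, 10 and 6 mm above the underside of what carries it) within 2.5 mm, level within 0.08 rad, released, at rest (all of step 4 and contact force between the fingers and dish_adapter below 0.05 N and linear speed of each of dish_adapter, small_dish, weight_ring below 0.02 m/s and contact force between the fingers and small_dish below 0.05 N and contact force between the fingers and weight_ring below 0.05 N); the robot touches nothing.
It fails at once if the small dish is tipped by more than 0.5 rad (angle between small_dish's own z axis and vertical above 0.5 rad).
It fails at once if the adapter, the small dish, the ring or the lid is dropped (falls freely by more than about 15 mm) ((linear speed of dish_adapter above 0.55 m/s and contact force between the fingers and dish_adapter below 0.02 N) or (linear speed of small_dish above 0.55 m/s and contact force between the fingers and small_dish below 0.02 N) or (linear speed of weight_ring above 0.55 m/s and contact force between the fingers and weight_ring below 0.02 N) or (linear speed of chamber_lid above 0.55 m/s and contact force between the fingers and chamber_lid below 0.02 N)).
It fails at once if the other adapter, the large dish, the objective lens or the oil bottle is moved by more than 20 mm (distance of any of coverslip_adapter, large_dish, objective_lens, oil_bottle from where it was at the start of the episode above 0.02 m).
It also fails if it takes over 122 s, if anything falls off the work surface, if the arm or the gripper's body presses on something with over 40 N, if the wrist force passes 120 N, or if a joint passes its speed limit or range.

### The arm

A 6-joint arm with a two-finger parallel gripper is mounted at the origin on the work surface. World frame = base frame: x ahead of the robot, y to its left, z up, the work surface at z = 0. Lengths are in m, angles in rad, forces in N, time in s.
With the tool pointing down it reaches from about 0.4 to 0.925 m from the base axis. Payload 3.4 kg.
Tool frame: the origin (TCP) lies at the very end of the fingers, on their centre line; the grasp point (between the pads) lies 19 mm behind it; z points along the fingers, y is the direction in which the jaws open and shut (so a half turn about z gives the same grasp; the last joint's range is limited). The gripper opens to 85 mm and grips with 20 to 120 N. Pads are 22 mm wide; open, the fingers measure 114 mm over their backs; the gripper's body (76 mm by 85 mm) begins 54 mm behind the grasp point. The pads swing forward as they close: fully open they stand 13 mm farther back than shut.
Start: joints at [1.226, 0.307, 1.506, -0, 1.328, -0.073], TCP at [0.154, 0.554, 0.231] pointing down, gripper open.
Joint ranges: [-3.12, 3.12], [-1.05, 2.28], [0.14, 2.33], [-1.42, 4.57], [0.1, 2.73], [-2.68, 2.68]. Speed limits (rad/s): [2.57, 2.57, 3.14, 3.14, 3.14, 3.14].

### API

Orientations are given as [roll, pitch, yaw] about the fixed x, y, z axes, in that order (R = Rz(yaw) Ry(pitch) Rx(roll)).
In Python, from rig import env, solver, read_camera, get_calibration, close_job, nets gives the robot as it stands. Calls block until the motion is done:
- env.move_pose(position, orientation): joint-space move of the TCP to a pose.
- env.move_l(position, orientation=None, max_speed=0.15, f_stop=None): straight line of the TCP; orientation=None keeps the orientation; max_speed is the mean speed in m/s. With f_stop (N) it stops when the force on the tool has changed by that much, and returns True; else False.
- env.move_j(angles): joint-space move.
- env.grip(opening, newtons=None): finger opening in m; newtons is the grip in N (None keeps the last); returns when the fingers have stopped.
- env.wait(seconds).
- solver.solve_ik(position, orientation): joint angles nearest the present ones, or None.
- read_camera(name): name is "scene" or "top" or "wrist"; returns the picture (420x560x3 uint8, red, green, blue); there is no depth.
- get_calibration(name): a dict with "intrinsics" (3x3 intrinsics, pixels), "R" (3x3) and "t" (3): a world point X has camera coordinates R X + t; the wrist camera has in their place "tool_from_camera" (4x4, takes a point from camera to tool coordinates, whose origin is the TCP and whose axes are the flange's). Camera axes: x right, y down, z forward; pixel columns grow to the right and rows downward; lengths in m; the calibration is good to about 2 mm. The wrist camera is an equidistant fisheye: a pixel r from the principal point sees the ray r / f radians off the axis. A picture is of the moment at which its call begins: read the wrist's pose just before it. get_calibration takes no time and is no camera call.
A pose or a line that the arm cannot do raises env.Unreachable and nothing moves.
- close_job(): hands the job in, once; it reports no verdict.
Trained networks look in the newest picture that a camera, given by its name, has taken for a name from the list of things; names that differ only in an ending like _2 or _b are one class to them, and where a whole thing is asked for, a point or a joint stands for the part that bears it (a point fixed in the world has none). Each returns a list of dicts, best first, with "score" (0 to 1); they miss things now and then, are a little off and sometimes report something else, mostly with a low value. They report only what shows in the picture. A call takes as long as a camera call. They do not tell look-alikes from the thing itself.
- nets.search_frame(camera, thing): "position" ([x, y, z] in m, in the coordinates of the camera as it stood for that picture, good to about 4 mm: the middle of the surface that is visible of it).
- nets.masks_of(camera, thing): "region" (420x560 bool, what is visible of it).
- nets.landmark_of(camera, thing): "position" ([x, y, z] in m, in the coordinates of the camera as it stood for that picture, good to about 4 mm: a listed point, or the origin of a listed thing).
Readings, each from a call of its own:
- env.current_t(): time.
- env.current_joint_positions(): joint angles.
- env.current_joint_velocities(): joint speeds.
- env.current_tau(): joint torques, N m.
- env.current_eef_pos(): TCP position.
- env.current_eef_rot(): TCP orientation.
- env.current_ft_force(): force on the tool from outside, world axes, zero at the start.
- env.current_wrist_torque(): the same for the moment, N m.
- env.current_grip_width(): finger opening in m.
Only numpy, scipy, OpenCV 4.12 (cv2) and the standard library are available. Lean on these libraries where they do the work, as an engineer would, in place of code of your own. Each camera call takes 0.05 s, during which the arm holds its last target.

## Working session

There is one attempt and no reset: what is moved stays moved. The work goes in short steps, each a Python script; the robot and the scene stay as the last script left them, time stands still between calls to the robot, and variables do not carry over. Pictures are saved under pics/ and viewed, and the job is handed in when it is done.

```bash
ls; mkdir -p pics; python3 - <<'E'
from rig import env, solver, read_camera, get_calibration, nets
import cv2
for c in ("scene","top","wrist"):
    im=read_camera(c); cv2.imwrite(f"pics/{c}0.png",im[:,:,::-1])
    g=get_calibration(c); print(c,{k:v for k,v in g.items()})
print(env.current_t(), env.current_eef_pos(), env.current_eef_rot())
E
```

```text
pics
scene {'intrinsics': array([[399.44963201,   0.        , 274.13109367],
       [  0.        , 399.44963201, 210.40989833],
       [  0.        ,   0.        ,   1.        ]]), 'R': array([[-8.08002401e-01,  5.89178991e-01,  4.85617710e-04],
       [ 4.86127349e-01,  6.67142205e-01, -5.64447942e-01],
       [-3.32884845e-01, -4.55839221e-01, -8.25468524e-01]]), 't': array([ 0.44140096, -0.262242  ,  1.06491939])}
top {'intrinsics': array([[381.1819267 ,   0.        , 273.28621789],
       [  0.        , 381.1819267 , 203.8654303 ],
       [  0.        ,   0.        ,   1.        ]]), 'R': array([[-0.00511382, -0.9989172 , -0.04624143],
       [-0.99677224,  0.00879681, -0.07979793],
       [ 0.0801183 ,  0.04568411, -0.99573793]]), 't': array([0.02105598, 0.57816229, 0.7011327 ])}
wrist {'intrinsics': array([[325.1922621 ,   0.        , 279.7701685 ],
       [  0.        , 325.1922621 , 210.52993779],
       [  0.        ,   0.        ,   1.        ]]), 'tool_from_camera': array([[ 1.36484844e-03, -9.45527544e-01, -3.25539246e-01,
         8.33537029e-02],
       [ 9.99998728e-01,  1.02201720e-03,  1.22412673e-03,
         2.25089454e-04],
       [-8.24738830e-04, -3.25540503e-01,  9.45527737e-01,
        -1.41824579e-01],
       [ 0.00000000e+00,  0.00000000e+00,  0.00000000e+00,
         1.00000000e+00]])}
0.15 [0.1536727  0.55354365 0.23058445] [-3.14000071e+00 -8.60717120e-05  2.87076252e+00]
```

View pics/scene0.png

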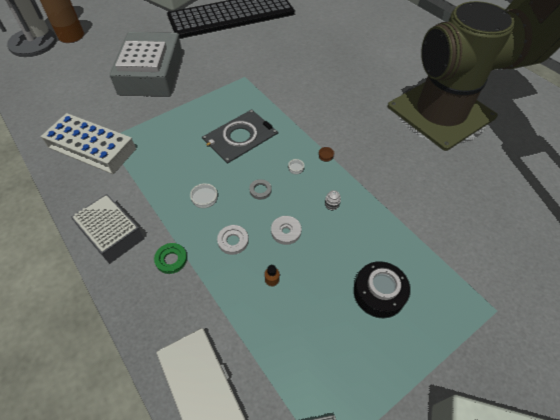

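View pics/top0.png

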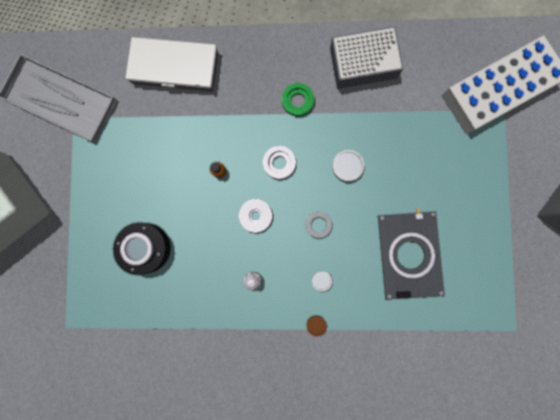

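View pics/wrist0.png

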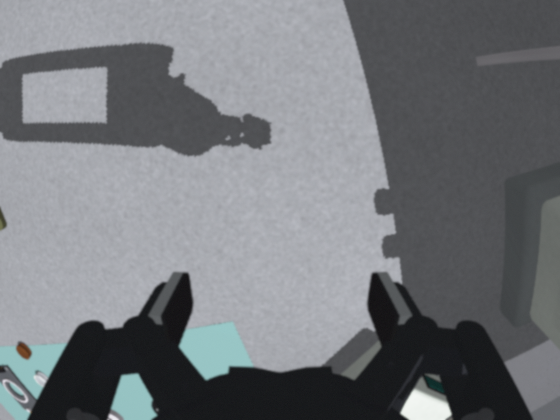

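The scene shows two white/aluminium discs: (280,162) in the top view has a wide bore with a pocket, and (256,216) has a small bore. The green one is at (298,100). The clear small dish is at (322,281) and the brown look-alike at (317,325). The lid is at (136,249), the base ring at (412,256) and the weight ring at (318,225). I'll measure these and enlarge them.

```bash
cat > h.py <<'E'
from rig import env, solver, read_camera, get_calibration, close_job, nets
import numpy as np, cv2
from scipy.spatial.transform import Rotation as Rn
def cam(name,pose=None):
    g=get_calibration(name); K=g["intrinsics"]
    if name!="wrist":
        R=g["R"];t=g["t"]; return K,R.T,-R.T@t
    p,r=pose; T=g["tool_from_camera"]; Rt=Rn.from_euler("xyz",r).as_matrix()
    return K,Rt@T[:3,:3],np.array(p)+Rt@T[:3,3]
def ray(name,K,uv):
    x=(uv[0]-K[0,2])/K[0,0]; y=(uv[1]-K[1,2])/K[1,1]
    if name!="wrist": return np.array([x,y,1.])
    r=np.hypot(x,y); return np.array([np.sin(r)*x/max(r,1e-9),np.sin(r)*y/max(r,1e-9),np.cos(r)])
def onplane(name,uv,z,pose=None):
    K,R,o=cam(name,pose); d=R@ray(name,K,uv); return o+d*(z-o[2])/d[2]
def proj(name,X,pose=None):
    K,R,o=cam(name,pose); c=R.T@(np.array(X)-o)
    if name!="wrist": return K[0,0]*c[0]/c[2]+K[0,2],K[1,1]*c[1]/c[2]+K[1,2]
    th=np.arctan2(np.hypot(c[0],c[1]),c[2]); s=th/max(np.hypot(c[0],c[1]),1e-9)
    return K[0,0]*c[0]*s+K[0,2],K[1,1]*c[1]*s+K[1,2]
def toworld(name,p,pose=None):
    K,R,o=cam(name,pose); return o+R@np.array(p)
E
python3 - <<'E'
from h import *
a=read_camera("top"); read_camera("scene")
for th in ["chamber_base","seat","dish_adapter","small_dish","weight_ring","chamber_lid","coverslip_adapter","large_dish","objective_lens","oil_bottle"]:
    for c in ("top","scene"):
        r=nets.landmark_of(c,th)
        print(th,c,[(round(d["score"],2),toworld(c,d["position"]).round(3).tolist(),np.round(proj(c,toworld(c,d["position"]))).tolist()) for d in r[:3]])
crop=a[70:340,200:345]; cv2.imwrite("pics/crop1.png",cv2.resize(crop,None,fx=2.2,fy=2.2,interpolation=cv2.INTER_CUBIC)[:600,:,::-1])
E
```

```text
chamber_base top [(0.81, [0.478, -0.244, -0.0], [410.0, 256.0])]
chamber_base scene [(0.7, [0.481, -0.238, 0.0], [240.0, 137.0])]
seat top [(0.81, [0.478, -0.242, 0.007], [411.0, 256.0])]
seat scene [(0.95, [0.476, -0.238, 0.007], [241.0, 134.0]), (0.49, [0.43, 0.06, -0.001], [332.0, 205.0])]
dish_adapter top [(0.78, [0.785, -0.032, 0.002], [298.0, 101.0]), (0.73, [0.661, 0.001, 0.0], [281.0, 163.0])]
dish_adapter scene [(0.68, [0.789, -0.03, -0.001], [170.0, 260.0]), (0.58, [0.666, 0.013, 0.005], [232.0, 243.0])]
small_dish top [(0.66, [0.438, -0.076, -0.004], [322.0, 277.0]), (0.64, [0.347, -0.068, -0.002], [319.0, 325.0])]
small_dish scene [(0.62, [0.348, -0.061, 0.002], [325.0, 155.0]), (0.45, [0.432, -0.07, 0.004], [296.0, 168.0])]
weight_ring top [(0.7, [0.538, -0.072, 0.004], [320.0, 225.0])]
weight_ring scene [(0.78, [0.533, -0.07, 0.001], [261.0, 189.0])]
chamber_lid top [(0.93, [0.499, 0.269, 0.001], [147.0, 246.0])]
chamber_lid scene [(0.58, [0.495, 0.269, 0.002], [377.0, 291.0])]
coverslip_adapter top [(0.57, [0.559, 0.052, -0.001], [256.0, 215.0])]
coverslip_adapter scene [(0.9, [0.558, 0.055, 0.006], [285.0, 230.0])]
large_dish top [(0.82, [0.656, -0.125, -0.001], [346.0, 165.0])]
large_dish scene [(0.78, [0.654, -0.125, 0.0], [203.0, 198.0])]
objective_lens top [(0.8, [0.436, 0.061, 0.004], [252.0, 278.0])]
objective_lens scene [(0.63, [0.433, 0.06, -0.002], [331.0, 206.0])]
oil_bottle top [(0.74, [0.647, 0.122, 0.001], [221.0, 171.0])]
oil_bottle scene [(0.62, [0.643, 0.131, -0.0], [274.0, 280.0])]
```

View pics/crop1.png

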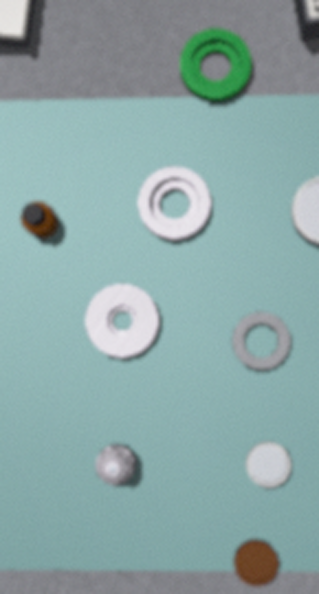

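The enlarged crop settles which parts to use. The wide-bore white disc at about (280,162) is the dish adapter, the (256,216) disc has a tiny bore (coverslip adapter), and the clear (322,281) disc is the small dish. Next I'll measure each one from the same wrist-camera height.

```bash
cat >> h.py <<'E'
from scipy.optimize import least_squares
D=[np.pi,0,np.pi]
def pose(): return np.array(env.current_eef_pos()),np.array(env.current_eef_rot())
def sil(name,x,y,r,z0,z1,ps):
    a=np.linspace(0,2*np.pi,72,endpoint=False)
    P=[proj(name,(x+r*np.cos(t),y+r*np.sin(t),z),ps) for z in (z0,z1) for t in a]
    return cv2.convexHull(np.array(P,np.float32))
def cen(h):
    m=cv2.moments(h); return np.array([m["m10"]/m["m00"],m["m01"]/m["m00"]]),m["m00"]
def fit(name,mask,r,z0,z1,x0,y0,ps):
    cs,_=cv2.findContours(mask.astype(np.uint8),cv2.RETR_EXTERNAL,cv2.CHAIN_APPROX_NONE)
    c=max(cs,key=cv2.contourArea); h=cv2.convexHull(c).astype(np.float32)
    c0,A=cen(h)
    s=least_squares(lambda v:cen(sil(name,v[0],v[1],r,z0,z1,ps))[0]-c0,[x0,y0],x_scale=.01,diff_step=1e-3)
    A2=cen(sil(name,*s.x,r,z0,z1,ps))[1]
    return s.x,c0,np.sqrt(A/A2)
def bright(im,near,rad,thr=120):
    m=(im.min(2)>thr).astype(np.uint8)
    n,l,st,ce=cv2.connectedComponentsWithStats(m)
    return m
E
python3 - <<'E'
from h import *
env.move_pose([0.661,0.003,0.15],D)
print(env.current_t(),env.current_joint_positions().round(2))
ps=pose(); im=read_camera("wrist"); cv2.imwrite("pics/w1.png",im[:,:,::-1])
for th,r,zz,c in [("dish_adapter",.032,.014,(.661,.003)),("coverslip_adapter",.032,.014,(.559,.053))]:
    for d in nets.masks_of("wrist",th)[:3]:
        try: print(th,d["score"],fit("wrist",d["region"],r,0,zz,*c,ps))
        except Exception as e: print(e)
print(ps)
E
```

```text
3.9083 [-0.06  0.49  1.42  0.    1.23 -1.63]
dish_adapter 0.67 (array([0.66128248, 0.0084548 ]), array([284.06248956, 195.40392648]), np.float64(1.000029906232328))
time passes only in moves, steps and waits
dish_adapter 0.3 (array([ 0.5071384, -0.2317502]), array([49.67240148, 53.90508791]), np.float64(1.8154823016481494))
coverslip_adapter 0.91 (array([0.55800395, 0.05493925]), array([338.66510116,  81.69287893]), np.float64(0.9809605125625018))
(array([0.66093023, 0.00409822, 0.15019438]), array([ 3.14125796e+00,  1.86220885e-04, -3.14038007e+00]))
```

View pics/w1.png

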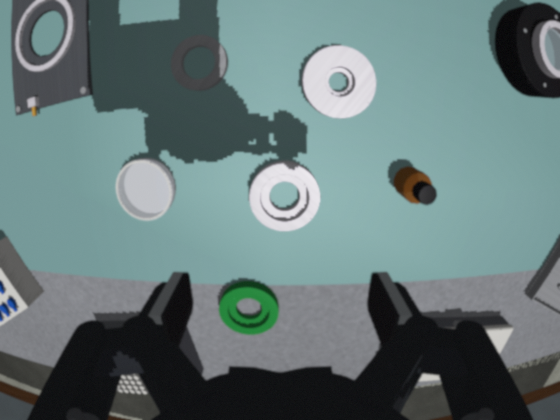

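```bash
python3 - <<'E'
from h import *
env.wait(0.3)
ps=pose(); im=read_camera("wrist")
for d in nets.masks_of("wrist","dish_adapter")[:1]:
    v,c0,s=fit("wrist",d["region"],.032,0,.014,.661,.006,ps); print(v,c0,s)
print(ps)
ps=[ps[0],ps[1]]
env.grip(0.078,40)
env.move_l([v[0],v[1],0.03],D,max_speed=0.12)
print(env.current_t(),pose(),env.current_grip_width(),env.current_ft_force())
im=read_camera("wrist"); cv2.imwrite("pics/w2.png",im[:,:,::-1])
E
```

```text
[ 0.78696139 -0.02897169] [249.4270428  307.50927367] 0.9843867667634865
(array([0.6609938 , 0.00314812, 0.15000919]), array([ 3.14158259e+00,  1.49976601e-05, -3.14142899e+00]))
6.3333 (array([ 0.78692455, -0.02878981,  0.03093742]), array([-3.14153296e+00,  8.02996057e-04, -3.14140018e+00])) 0.07808459087445205 [0.24162147 0.3718848  0.04365388]
```

View pics/w2.png

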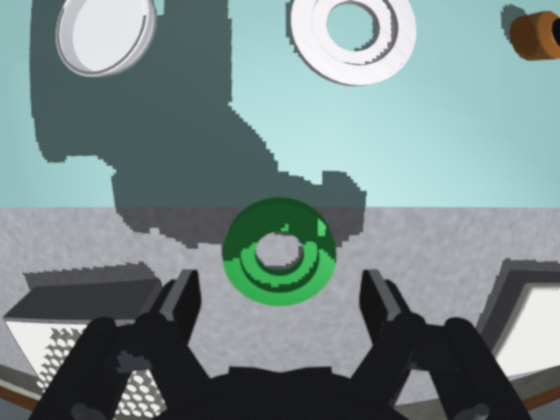

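The network's best "adapter" this time was the green look-alike at (279,250). I hovered over it without touching it. I'll go back up and gate detections on the expected position.

```bash
cat >> h.py <<'E'
def meas(th,r,z0,z1,x0,y0,tol=.025):
    env.wait(0.3); ps=pose(); im=read_camera("wrist"); best=None
    for d in nets.masks_of("wrist",th):
        try: v,c0,s=fit("wrist",d["region"],r,z0,z1,x0,y0,ps)
        except Exception as e: continue
        if np.hypot(v[0]-x0,v[1]-y0)<tol and .85<s<1.15 and best is None: best=(v,s,d["score"])
    return best,im,ps
E
python3 - <<'E'
from h import *
env.move_l([.787,-.029,.1],D,max_speed=.2)
env.move_pose([0.661,0.006,0.15],D)
b,im,ps=meas("dish_adapter",.032,0,.014,.661,.007)
print(b,ps[0]); 
if b is None: raise SystemExit
v=b[0]
env.move_l([v[0],v[1],0.04],D,max_speed=0.12); env.wait(.2)
print(env.current_t(),pose()[0],env.current_ft_force())
im=read_camera("wrist"); cv2.imwrite("pics/w3.png",im[:,:,::-1])
E
```

```text
(array([0.66135676, 0.00846303]), np.float64(1.001327339614916), 0.88) [0.6616201  0.00566844 0.14894249]
9.1667 [0.66201852 0.00842714 0.04100025] [ 0.11062109 -0.36541477  0.30401908]
```

View pics/w3.png

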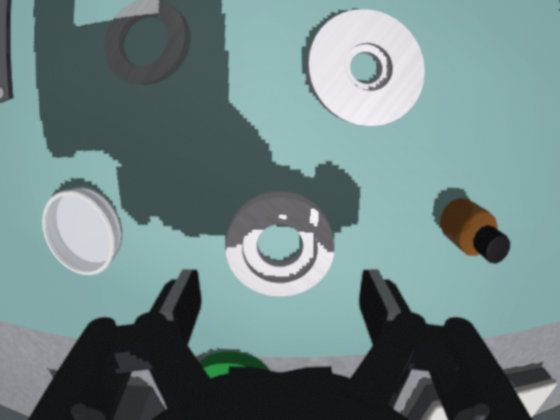

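The wide-bore adapter is centred between the fingers at (280,243). I'll probe the bench gently to find the fingertip height, then grip.

```bash
python3 - <<'E'
from h import *
v=[0.6612,0.0085]
s=env.move_l([*v,-0.012],D,max_speed=0.02,f_stop=4)
print(s,env.current_t(),pose()[0],env.current_ft_force(),env.current_grip_width())
env.move_l([*v,0.004],D,max_speed=0.05); env.wait(.1)
print(env.current_t(),pose()[0],env.current_ft_force())
E
```

```text
True 11.4917 [ 0.66122009  0.00848514 -0.01024479] [-0.15548188  0.17277747  4.50553437] 0.07818653793109966
12.05 [0.66095667 0.00851279 0.00386385] [-0.02571881 -0.32827237 -0.11435356]
```

The probe agrees with the linkage model: at 78 mm opening the tips sit 10.2 mm behind the TCP, so about 6 mm at 64 mm. Now gripping.

```bash
python3 - <<'E'
from h import *
v=[0.6612,0.0085]
env.move_l([*v,0.002],D,max_speed=0.05); env.wait(.1); print(pose()[0])
env.grip(0.05,40); print(env.current_grip_width(),pose()[0],env.current_t())
env.move_l([*v,0.05],D,max_speed=0.1); env.wait(.1)
print(env.current_grip_width(),env.current_ft_force(),env.current_t())
im=read_camera("wrist"); cv2.imwrite("pics/w4.png",im[:,:,::-1])
E
```

```text
[0.66102381 0.00851581 0.00171419]
0.061544287728251046 [0.66124311 0.00839752 0.0028071 ] 12.7083
0.061732159799926516 [ 0.06109265 -0.3392342  -0.31143772] 13.4417
```

View pics/w4.png

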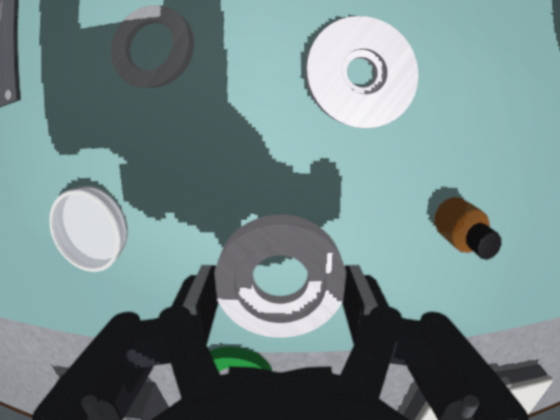

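The adapter is held squarely at (280,277). Now I'll measure the base ring from an offset hover, and also from the first top and scene pictures.

```bash
python3 - <<'E'
from h import *
env.move_l([.6612,.0085,.14],D,max_speed=.2)
env.move_pose([0.53,-0.242,0.15],D); env.wait(.3)
ps=pose(); im=read_camera("wrist"); cv2.imwrite("pics/w5.png",im[:,:,::-1]); np.savez("w5.npz",p=ps[0],r=ps[1])
for d in nets.landmark_of("wrist","seat")[:2]: print(d["score"],toworld("wrist",d["position"],ps))
for d in nets.landmark_of("wrist","chamber_base")[:2]: print(d["score"],toworld("wrist",d["position"],ps))
m=read_camera("top"); cv2.imwrite("pics/top5.png",m[:,:,::-1])
print(ps,env.current_grip_width(),env.current_t())
E
```

```text
0.23 [ 0.55833763  0.05522995 -0.00282754]
0.18 [ 0.65609645 -0.12476441 -0.00783008]
(array([ 0.53065398, -0.24106214,  0.14990685]), array([ 3.14149613e+00,  7.81698458e-05, -3.13985436e+00])) 0.061897271025053 15.6833
```

View pics/w5.png

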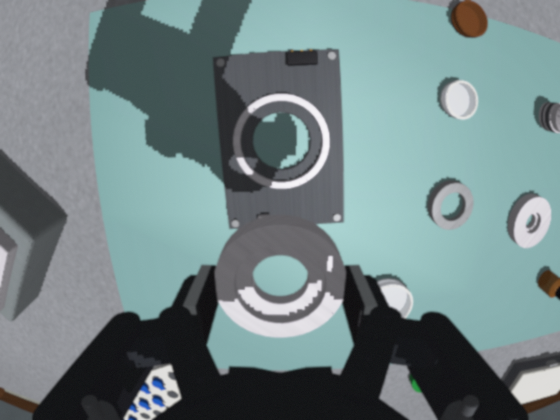

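```bash
cat >> h.py <<'E'
def radial(name,im,uv,r0,r1,ps,z,R,mode,thr=None):
    """edge of bright ring; mode 'out': scan from r1 inwards to first bright; 'in': from r0 outwards"""
    g=cv2.GaussianBlur(im,(3,3),0).min(2).astype(float); P=[]
    for a in np.linspace(0,2*np.pi,180,endpoint=False):
        rr=np.arange(r0,r1,.25); 
        pr=cv2.remap(g.astype(np.float32),(uv[0]+rr*np.cos(a)).astype(np.float32)[None],(uv[1]+rr*np.sin(a)).astype(np.float32)[None],cv2.INTER_LINEAR)[0]
        k=np.where(pr>thr)[0]
        if len(k)==0: continue
        r=rr[k[-1]] if mode=='out' else rr[k[0]]
        P.append(onplane(name,(uv[0]+r*np.cos(a),uv[1]+r*np.sin(a)),z,ps)[:2])
    P=np.array(P); c0=P.mean(0)
    s=least_squares(lambda v:np.hypot(P[:,0]-v[0],P[:,1]-v[1])-v[2],[*c0,R],loss="soft_l1",f_scale=.001)
    res=np.abs(s.fun); return s.x,len(P),np.median(np.abs(np.hypot(P[:,0]-s.x[0],P[:,1]-s.x[1])-s.x[2]))
E
python3 - <<'E'
from h import *
im=cv2.imread("pics/w5.png")[:,:,::-1]; d=np.load("w5.npz"); ps=(d["p"],d["r"])
for thr in (160,190):
  print(radial("wrist",im,(281,141),40,56,ps,.012,.042,'out',thr),radial("wrist",im,(281,141),36,56,ps,.012,.036,'in',thr))
im=cv2.imread("pics/top5.png")[:,:,::-1]
for f in("pics/top0.png","pics/top5.png"):
  im=cv2.imread(f)[:,:,::-1]
  print(radial("top",im,(412,256),18,30,None,.012,.042,'out',150))
im=cv2.imread("pics/scene0.png")[:,:,::-1]
print(radial("scene",im,(240,134),13,24,None,.012,.042,'out',150))
read_camera("wrist"); ps=pose()
for q in nets.masks_of("wrist","dish_adapter"):
    zb=ps[0][2]-.0023
    try: v,c0,s=fit("wrist",q["region"],.032,zb,zb+.014,ps[0][0],ps[0][1],ps); print(q["score"],v,v-ps[0][:2],c0,s)
    except Exception as e: print(e)
E
```

```text
(array([ 0.48117003, -0.23943904,  0.04176705]), 135, np.float64(7.268940936577123e-05)) (array([ 0.48116611, -0.23988228,  0.03573051]), 135, np.float64(8.073115960025024e-05))
(array([ 0.48113732, -0.2394524 ,  0.04118039]), 133, np.float64(7.39550852184162e-05)) (array([ 0.48113725, -0.23994537,  0.03629315]), 133, np.float64(5.9251465221787925e-05))
(array([ 0.48093154, -0.24182026,  0.04151539]), 180, np.float64(0.0001546624922837761))
(array([ 0.48086625, -0.24160691,  0.04158744]), 113, np.float64(0.00014235910057783935))
(array([ 0.47959133, -0.23941638,  0.03905131]), 24, np.float64(0.00029499732262594155))
0.73 [ 0.52968027 -0.24144061] [-0.00045842  0.00036198] [279.85861579 276.065313  ] 0.9795241066754664
time passes only in moves, steps and waits
```

Both ring edges fit with residuals under 0.1 mm and the right radii, giving a seat centre of (0.4811, -0.2397). The top view agrees to 2 mm. The held adapter is centred on the tool within 0.6 mm. Placing it now.

```bash
python3 - <<'E'
from h import *
c=[0.4814,-0.2400]
env.move_l([*c,0.06],D,max_speed=.15)
env.move_l([*c,0.02],D,max_speed=.1); env.wait(.2); print(pose()[0])
s=env.move_l([*c,0.0065],D,max_speed=.025,f_stop=4)
print(s,pose()[0],env.current_ft_force())
env.grip(.072); env.wait(.2)
print(env.current_grip_width(),env.current_t())
env.move_l([*c,0.06],D,max_speed=.12)
env.move_pose([c[0]+.05,c[1],0.15],D); env.wait(.2)
ps=pose(); im=read_camera("wrist"); cv2.imwrite("pics/w6.png",im[:,:,::-1])
for q in nets.masks_of("wrist","dish_adapter"):
    try: v,c0,s=fit("wrist",q["region"],.032,.012,.020,*c,ps); print(q["score"],v,c0,s)
    except Exception as e: print(e)
print(env.current_t())
E
```

```text
[ 0.48205928 -0.24033077  0.02075537]
True [ 0.48138172 -0.24002219  0.00879811] [-1.24242409  1.19870641  5.21325372]
0.07185463645844214 18.3083
0.9 [ 0.78623785 -0.05107452] [418.02076843 382.47923157] 0.5279290016015894
time passes only in moves, steps and waits
19.6833
```

View pics/w6.png

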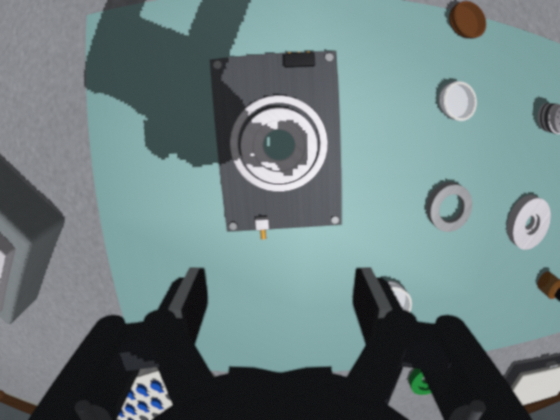

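```bash
python3 - <<'E'
from h import *
im=cv2.imread("pics/w6.png")[:,:,::-1]
ps=(np.array([.5314,-.24,.15]),np.array(D)); 
print(radial("wrist",im,(279,143),24,39.5,ps,.020,.032,'out',170),radial("wrist",im,(279,143),40,56,ps,.012,.042,'out',170))
crop=im[80:210,210:350]; cv2.imwrite("pics/c6.png",cv2.resize(crop,None,fx=4,fy=4,interpolation=cv2.INTER_CUBIC)[:,:,::-1])
env.move_pose([.436,-.074,.15],D)
b,im,ps=meas("small_dish",.019,0,.014,.436,-.074); print(b,ps[0],env.current_t())
cv2.imwrite("pics/w7.png",im[:,:,::-1])
E
```

```text
(array([ 0.48451245, -0.24036702,  0.03159795]), 145, np.float64(8.866227764976753e-05)) (array([ 0.48399274, -0.24063761,  0.04171465]), 147, np.float64(6.694210983597404e-05))
(array([ 0.43358182, -0.07095215]), np.float64(0.9838461900642445), 0.92) [ 0.4369036  -0.0749725   0.14989428] 20.875
```

View pics/c6.png

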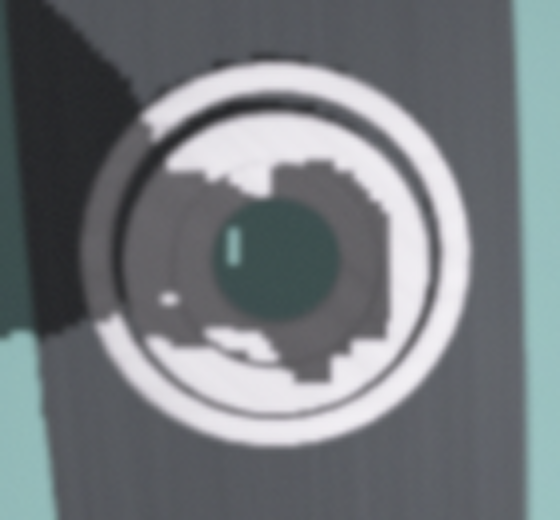

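View pics/w7.png

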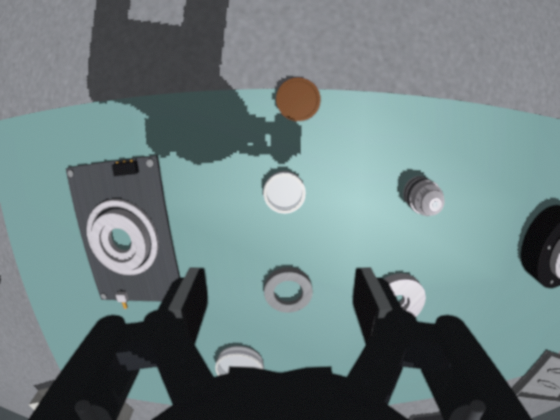

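The adapter is concentric with the ring (0.6 mm offset), flush and level. The small clear dish is at (285,193) and the brown one at (298,98), which I'll leave alone. Picking the dish.

```bash
python3 - <<'E'
from h import *
v=[0.4335,-0.0710]
env.grip(.058,20)
env.move_l([*v,0.04],D,max_speed=.15)
env.move_l([*v,0.0062],D,max_speed=.06); env.wait(.15); print(pose()[0])
env.grip(0.03,20); z=pose()[0]; print(env.current_grip_width(),z,env.current_t())
env.move_l([*v,0.06],D,max_speed=.1); env.wait(.2)
ps=pose(); im=read_camera("wrist"); cv2.imwrite("pics/w8.png",im[:,:,::-1]); print(env.current_grip_width(),env.current_t())
zb=ps[0][2]-z[2]
for q in nets.masks_of("wrist","small_dish"):
    try: w,c0,s=fit("wrist",q["region"],.019,zb,zb+.014,ps[0][0],ps[0][1],ps); print(q["score"],w-ps[0][:2],c0,s)
    except Exception as e: print(e)
E
```

```text
[ 0.43380719 -0.07107088  0.00649819]
0.036744645474473474 [ 0.43375805 -0.071092    0.00665487] 23.2333
0.03682338743101679 24.175
0.97 [-0.00042896  0.00043162] [279.99556738 274.59733304] 0.9577605937823487
time passes only in moves, steps and waits
```

View pics/w8.png

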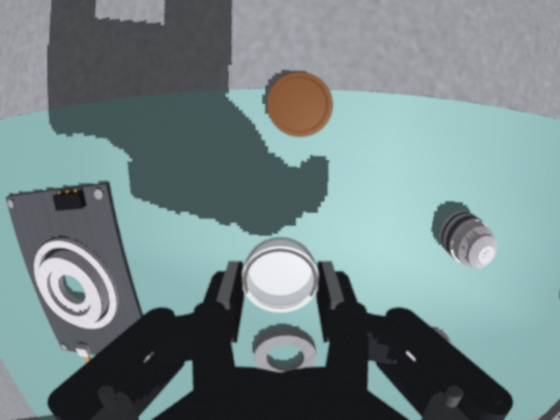

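The dish is held level at (280,275), offset 0.6 mm. I'll re-measure the adapter from the hover, then place the dish.

```bash
python3 - <<'E'
from h import *
env.move_l([.4335,-.071,.15],D,max_speed=.2)
env.move_pose([.5314,-.24,.15],D); env.wait(.4)
ps=pose(); im=read_camera("wrist"); cv2.imwrite("pics/w9.png",im[:,:,::-1])
uv=proj("wrist",(.4816,-.2394,.02),ps); print(ps[0],uv)
a=radial("wrist",im,uv,24,39,ps,.020,.032,'out',170); b=radial("wrist",im,uv,40,56,ps,.012,.042,'out',170); print(a,b)
c=np.array([.4816,-.2394])
if a[2]<2e-4 and abs(a[0][2]-.032)<.001 and np.hypot(*(a[0][:2]-c))<.003: c=a[0][:2]
c=c+[.0004,-.0004]; print(c)
env.move_l([*c,0.06],D,max_speed=.15)
env.move_l([*c,0.032],D,max_speed=.08); env.wait(.25); print(pose()[0])
s=env.move_l([*c,0.0185],D,max_speed=.02,f_stop=2)
print(s,pose()[0],env.current_ft_force(),env.current_t())
E
```

```text
[ 0.53132555 -0.23917304  0.15040661] (np.float64(279.2109993725351), np.float64(142.49534332193514))
(array([ 0.48273614, -0.23997309,  0.03224773]), 125, np.float64(0.0003042715295864182)) (array([ 0.48119153, -0.23949387,  0.04145348]), 128, np.float64(4.637600021324684e-05))
[ 0.482  -0.2398]
[ 0.48240554 -0.23998815  0.0324769 ]
True [ 0.48184843 -0.23974431  0.02068378] [-0.25687059  0.28952664  4.54344017] 28.2167
```

Contact came at 20.7 mm, against 20.6 mm expected for seated. Releasing.

```bash
python3 - <<'E'
from h import *
c=[.482,-.2398]
env.grip(.055); env.wait(.2)
env.move_l([*c,0.06],D,max_speed=.1)
env.move_pose([.5314,-.24,.15],D); env.wait(.4)
ps=pose(); im=read_camera("wrist")
cv2.imwrite("pics/c10.png",cv2.resize(im[80:210,210:350],None,fx=4,fy=4,interpolation=cv2.INTER_CUBIC)[:,:,::-1])
print(ps[0],env.current_t())
for q in nets.masks_of("wrist","small_dish"):
    try: w,c0,s=fit("wrist",q["region"],.019,.020,.028,*c,ps); print(q["score"],w,c0,s)
    except Exception as e: print(e)
uv=proj("wrist",(.4816,-.2394,.02),ps)
print(radial("wrist",im,uv,24,39,ps,.020,.032,'out',170)); print(radial("wrist",im,uv,40,56,ps,.012,.042,'out',170))
E
```

```text
[ 0.5306457  -0.23979723  0.14907821] 30.225
0.87 [ 0.48100854 -0.23939458] [279.72539539 143.9025889 ] 0.9831090470413518
time passes only in moves, steps and waits
(array([ 0.48251478, -0.23958175,  0.0319507 ]), 139, np.float64(0.0003124658976801295))
(array([ 0.48121779, -0.23950575,  0.04143348]), 147, np.float64(6.628657550387246e-05))
```

View pics/c10.png

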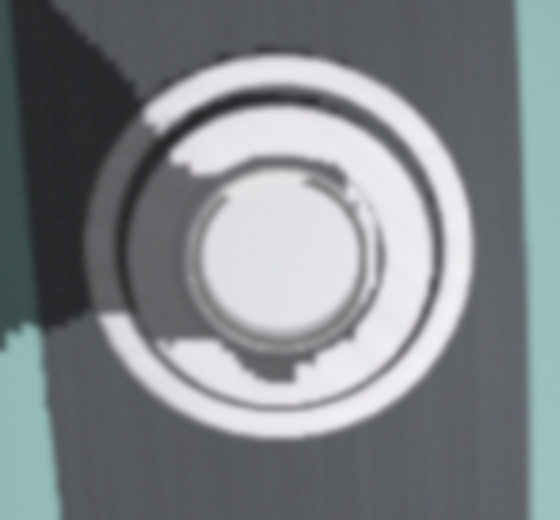

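The dish sits level in the pocket at about (0.4812, -0.2394). Next is the weight ring.

```bash
python3 - <<'E'
from h import *
env.move_pose([.535,-.07,.15],D)
b,im,ps=meas("weight_ring",.025,0,.012,.535,-.07); print(b,ps[0],env.current_t())
cv2.imwrite("pics/w11.png",im[:,:,::-1])
v=b[0]
env.grip(.068,30)
env.move_l([*v,0.04],D,max_speed=.15)
env.move_l([*v,0.0005],D,max_speed=.06,f_stop=5); env.wait(.15); print(pose()[0])
env.grip(0.04,30); z=pose()[0]; print(env.current_grip_width(),z,env.current_t())
env.move_l([*v,0.06],D,max_speed=.1); env.wait(.25)
ps=pose(); im=read_camera("wrist"); cv2.imwrite("pics/w12.png",im[:,:,::-1]); print(env.current_grip_width(),env.current_t())
zb=ps[0][2]-z[2]
for q in nets.masks_of("wrist","weight_ring"):
    try: w,c0,s=fit("wrist",q["region"],.025,zb,zb+.012,ps[0][0],ps[0][1],ps); print(q["score"],w-ps[0][:2],c0,s)
    except Exception as e: print(e)
E
```

```text
(array([ 0.53903127, -0.06665398]), np.float64(0.9919413918038521), 0.72) [ 0.53520637 -0.07139376  0.14992058] 31.3917
[ 0.53939866 -0.06672149  0.00086056]
0.0476901743515923 [ 0.53926039 -0.06671648  0.0010912 ] 33.825
0.04777491551950995 34.8667
0.78 [-0.00043579  0.00025825] [279.6521637  277.75379128] 0.9744186749413963
time passes only in moves, steps and waits
```

View pics/w12.png

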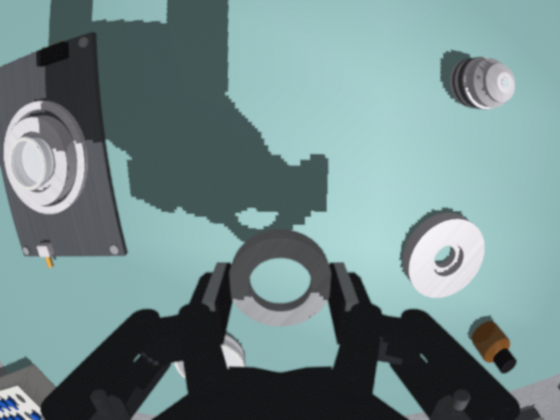

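The ring is held at (280,278) with a 0.5 mm offset. Placing it on the dish.

```bash
python3 - <<'E'
from h import *
c=[.4816,-.2397]
env.move_l([.539,-.0667,.15],D,max_speed=.2)
env.move_pose([*c,.08],D)
env.move_l([*c,0.04],D,max_speed=.08); env.wait(.3); print(pose()[0])
s=env.move_l([*c,0.0225],D,max_speed=.02,f_stop=2.5)
print(s,pose()[0],env.current_ft_force(),env.current_t())
E
```

```text
[ 0.48188762 -0.23991538  0.04045573]
True [ 0.48140709 -0.23961081  0.02508839] [-0.56674311  0.05178583  5.05875593] 37.975
```

Contact came at 25.1 mm, exactly the seated value. Releasing and checking.

```bash
python3 - <<'E'
from h import *
c=[.4816,-.2397]
env.grip(.066); env.wait(.2)
env.move_l([*c,0.08],D,max_speed=.1)
env.move_pose([.5314,-.24,.15],D); env.wait(.4)
ps=pose(); im=read_camera("wrist")
cv2.imwrite("pics/c13.png",cv2.resize(im[80:210,210:350],None,fx=4,fy=4,interpolation=cv2.INTER_CUBIC)[:,:,::-1])
for q in nets.masks_of("wrist","weight_ring"):
    try: w,c0,s=fit("wrist",q["region"],.025,.024,.036,.4816,-.2397,ps); print(q["score"],w,c0,s)
    except Exception as e: print(e)
uv=proj("wrist",(.4816,-.2394,.02),ps)
print(radial("wrist",im,uv,40,56,ps,.012,.042,'out',170))
env.move_pose([.5,.268,.17],D); env.wait(.4)
ps=pose(); im=read_camera("wrist"); cv2.imwrite("pics/w14.png",im[:,:,::-1]); np.savez("w14.npz",p=ps[0],r=ps[1])
for q in nets.masks_of("wrist","chamber_lid")[:1]:
    try: w,c0,s=fit("wrist",q["region"],.05,0,.038,.5,.268,ps); print(q["score"],w,c0,s)
    except Exception as e: print(e)
print(ps[0],env.current_t())
E
```

```text
0.86 [ 0.48123753 -0.23928905] [279.85863726 145.4789935 ] 0.9716383638725609
(array([ 0.48116449, -0.23951668,  0.04141215]), 147, np.float64(5.5613041397784e-05))
0.6 [0.49569484 0.27286746] [285.08084482 189.77851765] 0.9912885014597055
[0.50021075 0.26763216 0.16996493] 42.4833
```

View pics/c13.png

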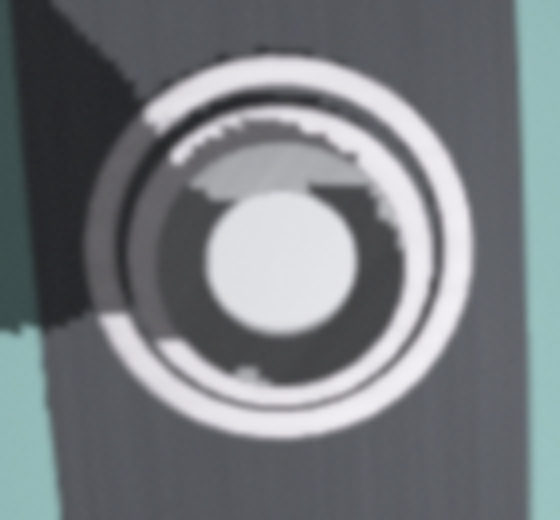

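View pics/w14.png

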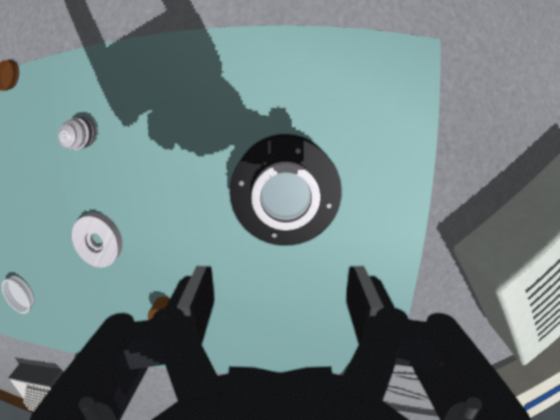

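All the parts are concentric within 1 mm. Now the lid: I'll verify its window frame, then grip it.

```bash
python3 - <<'E'
from h import *
im=cv2.imread("pics/w14.png")[:,:,::-1]; d=np.load("w14.npz"); ps=(d["p"],d["r"])
uv=proj("wrist",(.4957,.2729,.05),ps); print(uv)
a=radial("wrist",im,uv,26,44,ps,.05,.029,'out',150); print(a)
v=np.array([.4957,.2729]); 
if np.hypot(*(a[0][:2]-v))<.003: v=(v+a[0][:2])/2
print(v)
env.grip(.076,50)
env.move_l([*v,0.075],D,max_speed=.15)
env.move_l([*v,0.0363],D,max_speed=.05,f_stop=4); env.wait(.2); print(pose()[0],env.current_ft_force())
env.grip(0.045,50); z=pose()[0]; print(env.current_grip_width(),z,env.current_ft_force(),env.current_t())
env.move_l([*v,0.06],D,max_speed=.04); env.wait(.3)
print(env.current_grip_width(),pose()[0],env.current_ft_force(),env.current_wrist_torque(),env.current_t())
im=read_camera("wrist"); cv2.imwrite("pics/w15.png",im[:,:,::-1])
E
```

```text
(np.float64(285.6015825753735), np.float64(197.7252411558909))
(array([0.49586386, 0.27296673, 0.02873911]), 161, np.float64(0.00010396569123483773))
[0.49578193 0.27293337]
[0.49602271 0.27306772 0.03666256] [ 1.2862752  -0.57164552  0.02973519]
0.05547768134021135 [0.49599561 0.27289525 0.03712266] [-0.93272756 -1.2911599   4.48957938] 44.975
0.05546208259566783 [0.49562534 0.27284477 0.05975111] [-0.84069153 -0.0447067  -2.64524712] [0.02076023 0.00315483 0.01441723] 46.0167
```

View pics/w15.png

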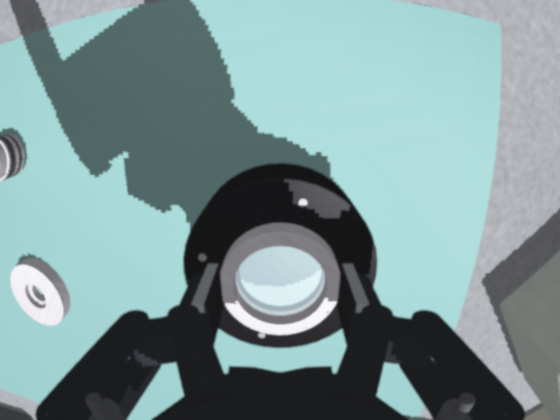

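The lid is lifted (2.6 N) and level. I'll measure its held offset and carry it high over to the base.

```bash
python3 - <<'E'
from h import *
env.move_l([.4958,.2729,.15],D,max_speed=.12); env.wait(.3)
ps=pose(); im=read_camera("wrist"); cv2.imwrite("pics/w16.png",im[:,:,::-1])
zb=ps[0][2]-.0371
for q in nets.masks_of("wrist","chamber_lid")[:1]:
    w,c0,s=fit("wrist",q["region"],.05,zb,zb+.038,*ps[0][:2],ps); print("mask",w-ps[0][:2],s)
uv=proj("wrist",(ps[0][0],ps[0][1],zb+.05),ps); print(uv)
g=cv2.cvtColor(im,cv2.COLOR_RGB2GRAY)
env.move_pose([.4812,-.05,.16],D)
env.move_pose([.4812,-.2395,.12],D); env.wait(.3)
print(env.current_grip_width(),pose()[0],env.current_ft_force(),env.current_t())
cv2.imwrite("pics/w17.png",read_camera("wrist")[:,:,::-1])
cv2.imwrite("pics/s17.png",read_camera("scene")[:,:,::-1])
E
```

```text
mask [-0.00118985  0.00046662] 0.9804032383750078
(np.float64(279.08331652886636), np.float64(289.1658013296699))
0.055561349968885856 [ 0.48160635 -0.23825431  0.12046103] [ 0.26155241 -0.21799886 -2.31007412] 49.6833
```

View pics/w17.png

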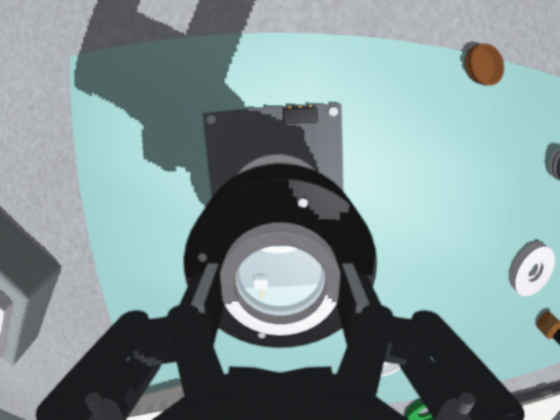

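View pics/s17.png

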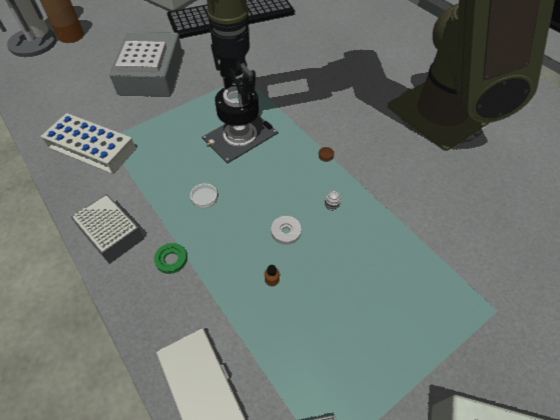

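The lid is held level over the base. Lowering it.

```bash
python3 - <<'E'
from h import *
c=[.4818,-.2399]
env.move_l([*c,.085],D,max_speed=.08); env.wait(.3); print(pose()[0])
s=env.move_l([*c,.055],D,max_speed=.03,f_stop=5); print(s,pose()[0],env.current_ft_force())
if not s:
    env.wait(.1); s=env.move_l([*c,.0405],D,max_speed=.02,f_stop=4); print(s,pose()[0],env.current_ft_force(),env.current_wrist_torque(),env.current_t())
E
```

```text
[ 0.4821546  -0.24010496  0.08546639]
False [ 0.48195556 -0.24001051  0.05516938] [-0.20842761 -0.20226395 -1.82343816]
True [ 0.48165284 -0.23985421  0.043155  ] [0.35297237 0.54345246 3.91537444] [ 0.01905509  0.05007357 -0.04200511] 52.5083
```

Contact came at 43.2 mm, against 43.1 mm expected for seated. Releasing and checking.

```bash
python3 - <<'E'
from h import *
c=[.4818,-.2399]
env.grip(.074); env.wait(.2)
env.move_l([*c,.1],D,max_speed=.08)
env.move_pose([.51,-.24,.19],D); env.wait(.4)
ps=pose(); im=read_camera("wrist"); cv2.imwrite("pics/w18.png",im[:,:,::-1])
for q in nets.masks_of("wrist","chamber_lid")[:1]:
    print("mask",q["score"],fit("wrist",q["region"],.05,.006,.044,.4812,-.2395,ps))
uv=proj("wrist",(.4812,-.2395,.056),ps)
print(radial("wrist",im,uv,22,42,ps,.056,.029,'out',150))
t=read_camera("top"); cv2.imwrite("pics/t18.png",t[:,:,::-1]); cv2.imwrite("pics/s18.png",cv2.resize(read_camera("scene")[80:230,150:350],None,fx=4,fy=4,interpolation=cv2.INTER_CUBIC)[:,:,::-1])
print(env.current_t(),env.current_ft_force())
E
```

```text
mask 0.94 (array([ 0.48134629, -0.2395508 ]), array([279.46907356, 163.01846732]), np.float64(0.9890581009476168))
(array([ 0.48574814, -0.23887797,  0.02572032]), 180, np.float64(0.0012794855489292843))
54.9667 [-0.09197079 -0.64752239 -0.07594413]
```

View pics/w18.png

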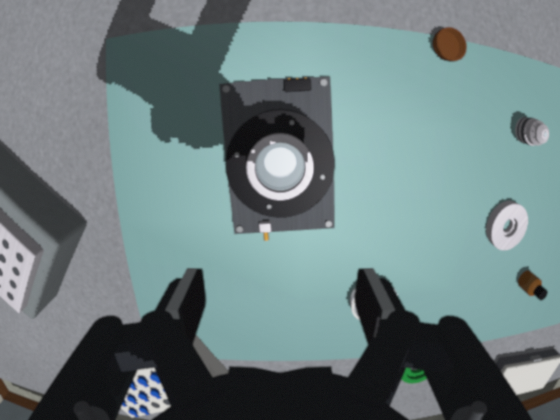

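View pics/s18.png

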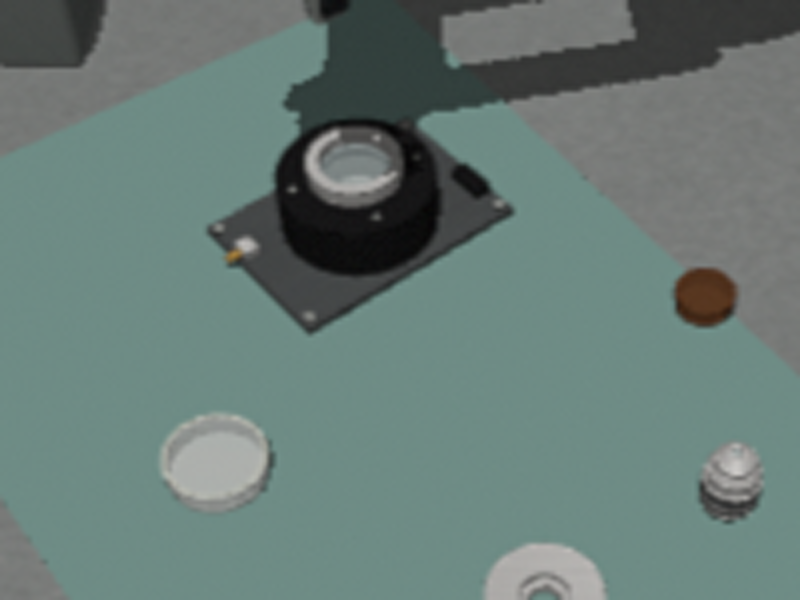

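The lid stands level on the plate at (279,163), 0.2 mm from the seat centre by its mask. The frame-edge fit failed because of shadow on the frame (radius 25.7 mm, not 29 mm), so I'm ignoring it. Handing in.

```bash
python3 - <<'E'
from h import *
close_job()
E
```

```text
the job is handed in; nothing more can be done
```

The chamber is loaded and I handed the job in at about 55 s of the 122 s allowed; no verdict was reported. The adapter, small dish, weight ring and lid went in, in that order, and each was released before the next.

- **Seating:** Each part touched down within about 0.3 mm of its expected seated height. In the wrist pictures each was within about 1 mm of the seat centre, and every part looked level.
- **Disagreements:**
    - The last edge fit on the lid's window frame failed because of shadow, so I went by the lid's outline and the pictures.
    - With the dish in hand or placed, the adapter edge fit was also off because of shadow, by 1 to 1.5 mm.
- **False start:** The network once picked the green look-alike as the adapter. I stopped 30 mm above the bench around it and did not appear to touch it.
- **Other parts:** The other adapter, large dish, lens and bottle were left alone. They looked unmoved in the last pictures, though I didn't re-measure them.

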